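Load a circuit board into the low test station

ROBOT

A 7-joint arm with a two-finger parallel gripper is mounted at the origin on the work surface. World frame = base frame: x ahead of the robot, y to its left, z up, the work surface at z = 0. Lengths are in m, angles in degrees, forces in N, time in s.
With the tool pointing down it reaches from about 0.425 to 0.825 m from the base axis. Payload 3.6 kg.
Tool frame: the origin (TCP) lies midway between the tips of the shut fingers; the grasp point (between the pads) lies 19 mm behind it; z points along the fingers, y is the line along which they close (so a half turn about z gives the same grasp; the last joint's range is limited). The gripper opens to 85 mm and grips with 20 to 120 N. Pads are 22 mm wide; open, the fingers measure 114 mm over their backs; the gripper's body (76 mm by 85 mm) begins 54 mm behind the grasp point. The pads swing forward as they close: fully open they stand 13 mm farther back than shut.
Start: joints at [68.268, 35.231, -0.722, 81.555, 0.464, 63.22, -2.315], TCP at [0.225, -0.61, 0.231] pointing down, gripper open.
Joint ranges: [-178.69, 178.69], [-17.37, 117.87], [-77.05, 75.6], [15.02, 138.74], [-78.02, 258.01], [0.78, 113.62], [-162.83, 162.83]. Speed limits (degrees/s): [159.86, 159.86, 180, 180, 180, 180, 180].

INTERFACE

Orientations are given as [roll, pitch, yaw] about the fixed x, y, z axes, in that order (R = Rz(yaw) Ry(pitch) Rx(roll)).
In Python, from cell import ctrl gives the robot as it stands. The module is installed in compiled form; this text tells all that it offers.
- The arm moves only by the tool move_arm, never from a script. Its argument "increments" is a list of rows, each a list of 7 numbers: the shift along the world's x, y, z in m, then the turn, a rotation vector about the world's x, y, z in degrees, then the opening in per cent of the stroke, from 0 (shut) to 100 (fully open). In form: [[dx, dy, dz, rx, ry, rz, fingers], ...]. A call has 1 to 10 rows; each row shifts and turns the commanded pose from where the row before left it; what a row does not reach is not made up. A row lasts 1/12 s, in which the tool goes at most 41.7 mm and 7.16 degrees, less where a joint would pass 70% of its speed; a pose out of reach is approached as far as the arm can. A call is refused whole if a number of a shift passes 0.0417 or a number of a turn 7.16, either way. A call with a gripper value outside its range is refused whole. The fingers move at their own pace and stop on an object; "newtons" is the grip in N (left out, the last holds). Time passes only in rows, so rows that do not move let the fingers close. It gives the time, the measured TCP pose, the force, the opening and the grip force at its end, in the units of the state.
- ctrl.sense(): the state, without advancing time (a new reading comes with each control period).
- ctrl.read_camera(name): name is "scene" or "side" or "wrist"; returns a dict with "img" (384x512x3 uint8, red, green, blue), "camera_matrix" (3x3 intrinsics, pixels), "D" ([k1, k2, p1, p2, k3] as OpenCV has them; the pictures are not rectified), "R" (3x3) and "t" (3): a world point X has camera coordinates R X + t. Camera axes: x right, y down, z forward; pixel columns grow to the right and rows downward; lengths in m; the calibration is good to about 2 mm. A picture is of the moment at which its call begins. There is no depth.
- ctrl.close_job(): hands the job in; it is judged then, once.
The state is a dict: "time": time; "joints": joint angles; "dq": joint speeds; "tau": joint torques, N m; "eef_pos": TCP position; "ee_rot": TCP orientation; "ft_force": force on the tool from outside, world axes, zero at the start; "ft_torque": the same for the moment, N m; "grip_width": finger opening in m; "grasp_force": force on a finger pad.
Only numpy, scipy, OpenCV 4.12 (cv2) and the standard library are available. Lean on these libraries where they do the work, as an engineer would, in place of code of your own. Each camera call takes 0.05 s, during which the arm holds its last target. There are 200 camera calls.

TASK

Draw the carrier out by its knob until its board seat is clear of the overhanging test head, then gently lower the oblong circuit board (the one with the long finned heat sink and two holes) over the carrier's two pins, either way round, so that it lies flush, and let go of it. Slide the carrier with its board along the bed under the head, fully home against the end stop and without knocking the board against the station, then push the lever on top of the head all the way over to the far side. Leave the square board and the other bench things where they are.

Things in the scene. Friction and masses are not known exactly. Their poses are not given: they have to be found in the camera images.
- station: Fixed test station. Origin on the bench below the middle of the head's front edge; x points in under the head (slide direction), z up. Aluminium bed 150 mm wide, x -270 to 175 mm, top at z 8 mm; steel guides along both sides, inner faces at y +-58, tops at z 20 mm. A 70 x 50 mm lever block stands on the head at x 50 to 120, up to z 90, and a black hood at x 143 to 173, up to z 115 mm.
- head_front (a point): Middle of the lower front edge of the overhanging grey head: slab 130 mm wide, underside 47 mm and top 65 mm above the bench, from station x 0 back to the rear block, open at the front and sides.
- end_stop (a point): Foot of the rear block's face, on the bed at station x 130 mm: the end stop for the carrier's front edge.
- carrier: Loose black plate on the bed between the guides, x along station x, about 0.45 kg. Origin on its underside below the seat centre. 110 mm wide, 8 mm thick, x -155 to 65 mm; board seat x -65 to 65. Starts partly or wholly under the head. On the end stop its origin is at station x 65 mm; the seat is clear of the head once the origin is beyond station x -65 mm.
- carrier_seat (a point): Seat centre on the carrier's top face (8 mm above the carrier's origin), where the centre of the board's underside belongs. Two steel pins stand on the seat at carrier (x 48, y 32) and (-48, -32) mm: 10 mm diameter, 13 mm tall, the top 6 mm tapered to a 3 mm point.
- carrier_knob (a point): Centre of the top of the carrier's upright aluminium knob: cylinder 24 mm diameter, 40 mm tall above the plate, at carrier x -125 mm, top 48 mm above the carrier's underside (56 mm above the bench).
- board: Loose oblong green board to load, 120 x 90 x 5 mm, about 0.18 kg, flat on the bench. Origin at the centre of its underside, x along the 120 mm side. Two 13 mm through holes at (48, 32) and (-48, -32) mm. Aluminium heat sink in the middle, 64 mm along x, 26 mm wide, 5 to 25 mm above the underside: grip across its width. Beside it only chips 3 mm high; other parts at |x| over 35 mm, to 18 mm high.
- clamp (a joint): Lever on the head, hinge angle: 0 = leaning toward station -x (the open end), 1.0 rad = at its stop, leaning to station +x. Starts near 0, turns easily (under 2 N at the ball) and stays where left. Hinge axis along station y at x 85, z 87 mm; at angle q the ball lies 85 mm from it, leaning q - 0.5 rad from upright toward station +x.
- clamp_tip (a point): Centre of the lever's black ball, 26 mm diameter, on a 10 mm rod.
- square_board: Bystander: square green board 90 x 90 mm, 5 mm thick, no holes, parts up to 31 mm high; origin under its centre. May change places with the oblong board.
- spool: Bystander: upright steel solder spool, 54 mm diameter, 56 mm tall, on the bench in front of the robot; origin under its centre.
- flux: Bystander: white bottle, 48 mm diameter, 100 mm tall, beyond the station; origin under its centre.
- brush: Bystander: black brush 170 mm long lying beyond the station; origin under its middle.
- driver: Bystander: screwdriver 190 mm long with wooden handle lying far to the robot's right; origin under its middle.
Mind the look-alikes: they are no part of the job. What is shaped like the board but red is not meant.

How it is judged:
By the outcome, as a careful person would: the job done as asked, in the order asked, and still so for the second after the job is handed in, with the robot touching nothing.
It also fails if it takes over 72 s, if anything falls off the work surface, if the arm or the gripper's body presses on something with over 40 N, if the wrist force passes 120 N, or if a joint passes its speed limit or range.

## Working session

There is one attempt and no reset: what is moved stays moved. The work goes in short steps, Python scripts to look and compute and a tool call to move; the robot and the scene stay as the last step left them, time stands still between calls to the robot, and variables do not carry over. Pictures are saved under pics/ and viewed, at most 10 in all, crops included, and the job is handed in when it is done.

Besides the shell and the picture viewer there is one more tool, called after "Emit:" in YAML: its name, and indented under it one key for each argument. move_arm: Moves the arm, as the interface text tells. Its arguments: {"type":"object","properties":{"increments":{"type":"array","items":{"type":"array","items":{"type":"number"}}},"newtons":{"type":"number"}},"required":["increments"]}

```bash
mkdir -p pics
cat > h.py <<'E'
import numpy as np, cv2
from cell import ctrl
def cam(n):
    c=ctrl.read_camera(n); np.savez(f'{n}.npz',**c); return c
def load(n): return dict(np.load(f'{n}.npz'))
def plane(c,px,z):
    px=np.array(px,float).reshape(-1,1,2)
    u=cv2.undistortPoints(px,c['camera_matrix'],c['D'])[:,0]
    d=np.c_[u,np.ones(len(u))]@c['R']; o=-c['R'].T@c['t'].ravel()
    s=(z-o[2])/d[:,2]; return o+s[:,None]*d
def proj(c,X):
    X=np.array(X,float).reshape(-1,3)
    return cv2.projectPoints(X,cv2.Rodrigues(c['R'])[0],c['t'].ravel(),c['camera_matrix'],c['D'])[0][:,0]
def save(c,f): cv2.imwrite(f'pics/{f}.png',c['img'][:,:,::-1])
E
python3 - <<'E'
from h import *
a=cam('scene');b=cam('side')
cv2.imwrite('pics/a.png',cv2.resize(a['img'][:,:,::-1],(800,600)))
cv2.imwrite('pics/b.png',cv2.resize(b['img'][:,:,::-1],(800,600)))
for c in(a,b):print((-c['R'].T@c['t'].ravel()).round(3),c['R'][2].round(2))
s=ctrl.sense();print(s['time'],s['eef_pos'],s['ee_rot'],s['grip_width'])
E
```

```text
[ 1.609 -0.223  0.883] [-0.81  0.13 -0.57]
[-0.028 -1.021  1.108] [ 0.34  0.65 -0.68]
0.1 [ 0.22435289 -0.60932387  0.2302584 ] [-1.79866624e+02  1.40426859e-03  2.02175467e+01] 0.08505955863298922
```

View pics/a.png

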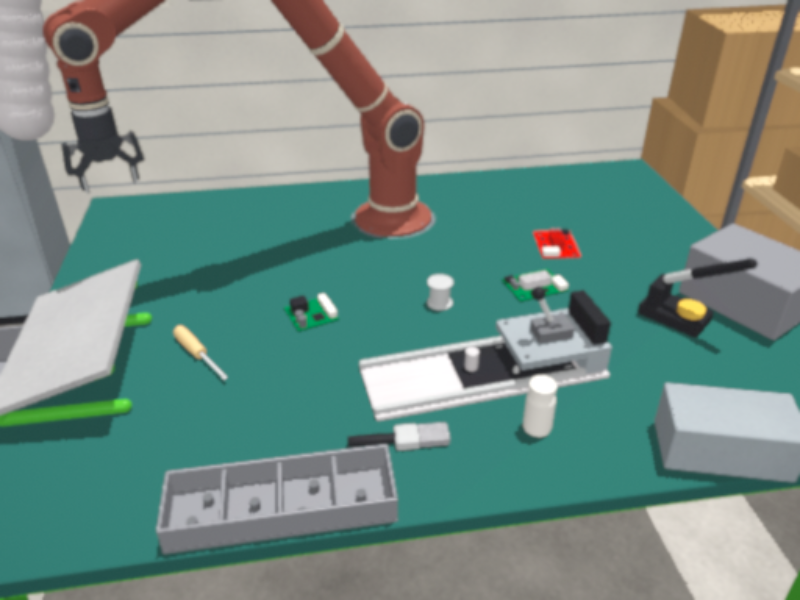

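View pics/b.png

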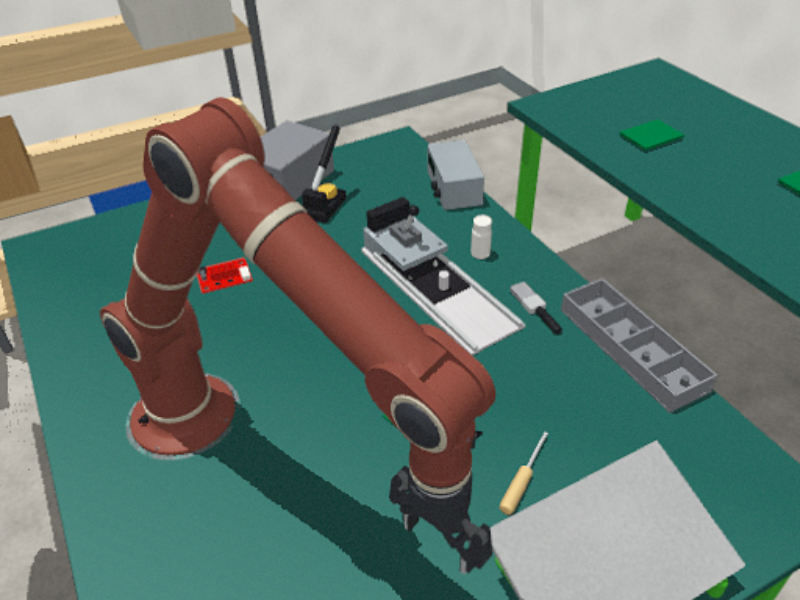

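Scene view (800x600 pixels): the station is at (490,360) with its head to the right (+y), and the knob is at (472,352). There are three board candidates: green at (312,311), green at (535,284) and red at (556,243), which is a decoy. The green one at (535,284) seems to carry the long silver sink, so I'll confirm it in a crop.

Run:
```python
from h import *
a=load('scene');im=a['img'][:,:,::-1]
def crop(x0,y0,w,h,W,H): return cv2.resize(im[y0:y0+h,x0:x0+w],(W,H),interpolation=cv2.INTER_CUBIC)
top=np.hstack([crop(310,155,66,50,400,300),crop(170,175,66,50,400,300)])
bot=crop(220,180,180,90,600,300)
cv2.imwrite('pics/c.png',np.vstack([top,np.pad(bot,((0,0),(0,200),(0,0)))]))
hsv=cv2.cvtColor(a['img'],cv2.COLOR_RGB2HSV)
print(hsv[205,200],hsv[188,329],hsv[250,250])
g=cv2.inRange(hsv,(50,170,60),(78,255,255))
n,l,st,ce=cv2.connectedComponentsWithStats(g)
for i in range(1,n):
    if st[i,4]>40: print(st[i],ce[i])
k=.64
for nm,p,z in [('knob',(472,350),.056),('red',(556,243),.005),('bedL1',(361,363),.02),('bedL2',(378,413),.02),('bedR2',(607,374),.02),('headF1',(497,322),.065),('headF2',(517,364),.065),('ball',(538,292),.16),('b1',(535,284),.005),('b2',(312,311),.005),('spool',(440,283),.056),('flux',(542,383),.1)]:
    print(nm,plane(a,[np.array(p)*k],z)[0].round(3))
b=load('side')
for nm,p,z in [('knob',(444,274),.056),('bedL1',(472,348),.02),('bedL2',(523,322),.02),('bedR1',(363,249),.02),('headF1',(408,270),.065),('headF2',(447,245),.065)]:
    print(nm,plane(b,[np.array(p)*k],z)[0].round(3))
```

```text
[ 78 255 152] [ 79 228 130] [  0   2 255]
[322 179  19  13  66] [332.36363636 186.1969697 ]
[183 191  33  21 193] [198.80829016 201.5388601 ]
[ 82 202  14   6  48] [ 88.39583333 204.14583333]
[  0 256  83  16 508] [ 39.88582677 263.71653543]
[504 369   8  15  64] [508.8125 378.1875]
knob [0.635 0.057 0.056]
red [0.209 0.372 0.005]
bedL1 [ 0.596 -0.146  0.02 ]
bedL2 [ 0.733 -0.131  0.02 ]
bedR2 [0.7   0.297 0.02 ]
headF1 [0.571 0.121 0.065]
headF2 [0.696 0.123 0.065]
ball [0.616 0.177 0.16 ]
b1 [0.372 0.267 0.005]
b2 [ 0.395 -0.229  0.005]
spool [0.408 0.042 0.056]
flux [0.788 0.135 0.1  ]
knob [0.633 0.05  0.056]
bedL1 [ 0.582 -0.151  0.02 ]
bedL2 [ 0.721 -0.14   0.02 ]
bedR1 [0.532 0.27  0.02 ]
headF1 [0.564 0.095 0.065]
headF2 [0.689 0.13  0.065]
```

View pics/c.png

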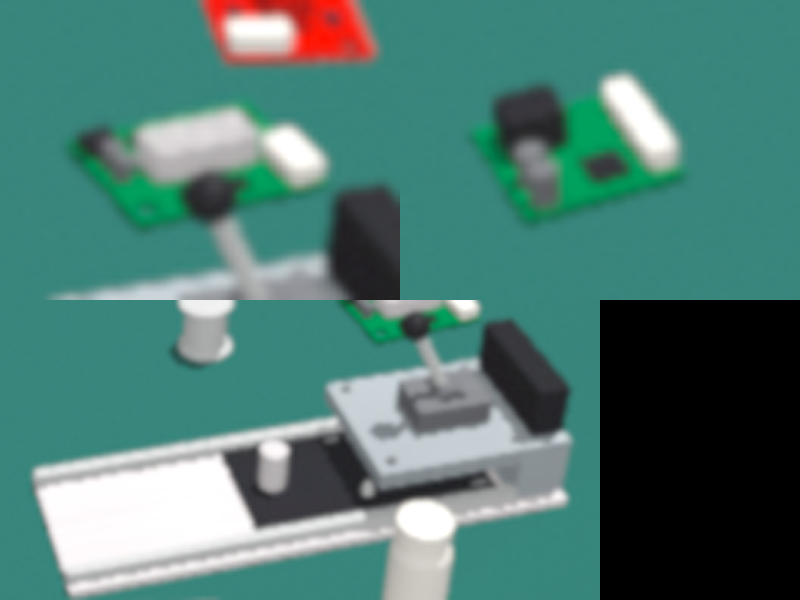

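The board wanted is the one in the left crop, near the station at about (0.37, 0.27). It is oblong, with a long grey heat sink and a hole at the corner; the right crop shows a square board with no such sink. Next I move over the knob, turning the tool on the way.

Emit:
move_arm:
  increments:
    - [0.019,0.029,0.003,0,0,3.5,100]
    - [0.019,0.029,0.003,0,0,3.5,100]
    - [0.019,0.029,0.003,0,0,3.5,100]
    - [0.019,0.029,0.003,0,0,3.5,100]
    - [0.019,0.029,0.003,0,0,3.5,100]
    - [0.019,0.029,0.003,0,0,3.5,100]
    - [0.019,0.029,0.003,0,0,3.5,100]
    - [0.019,0.029,0.003,0,0,3.5,100]
    - [0.019,0.029,0.003,0,0,3.5,100]
    - [0.019,0.029,0.003,0,0,3.5,100]

```text
time: 0.93
eef_pos: [0.4149, -0.3182, 0.2612]
ee_rot: [-179.9, 0.0, 55.4]
ft_force: [0.5, 0.8, 0.9]
grip_width: 0.0851
grasp_force: 0.0
```

Emit:
move_arm:
  increments:
    - [0.019,0.029,0.003,0,0,3.5,100]
    - [0.019,0.029,0.003,0,0,3.5,100]
    - [0.019,0.029,0.003,0,0,3.5,100]
    - [0.019,0.029,0.003,0,0,3.5,100]
    - [0.019,0.029,0.003,0,0,3.5,100]
    - [0.019,0.029,0.003,0,0,3.5,100]
    - [0.019,0.029,0.003,0,0,3.5,100]
    - [0.019,0.029,0.003,0,0,3.5,100]
    - [0.019,0.029,0.003,0,0,3.5,100]
    - [0.019,0.029,0.003,0,0,3.5,100]

```text
time: 1.77
eef_pos: [0.605, -0.0286, 0.291]
ee_rot: [-179.9, 0.0, 90.4]
ft_force: [0.3, -0.9, -0.6]
grip_width: 0.0852
grasp_force: 0.0
```

Emit:
move_arm:
  increments:
    - [0.019,0.029,0,0,0,3.5,100]
    - [0,0,0,0,0,0,100]

```text
time: 1.93
eef_pos: [0.6254, 0.0088, 0.2905]
ee_rot: [179.9, -0.5, 94.5]
ft_force: [-0.4, 1.5, -0.2]
grip_width: 0.0855
grasp_force: 0.0
```

Run:
```python
from h import *
w=cam('wrist');save(w,'w1')
print((-w['R'].T@w['t'].ravel()).round(3),w['R'].round(2))
s=ctrl.sense();print(s['time'],s['eef_pos'],s['ee_rot'],s['joints'])
print(proj(w,[[.634,.054,.056],[.6,-.146,.02],[.73,-.135,.02]]))
```

```text
[0.618 0.083 0.435] [[ 1.    0.08  0.  ]
 [ 0.08 -0.95  0.29]
 [ 0.02 -0.29 -0.96]]
1.9833 [0.62408835 0.0045254  0.29030633] [-179.94815773   -0.23119332   94.16774654] [ 12.22386319  32.02568448 -25.21482045  80.44731201  13.60824809
  70.59510548  -9.97621112]
[[269.13837962 120.30570453]
 [235.13003146 247.49332932]
 [318.95598465 246.97474563]]
```

View pics/w1.png

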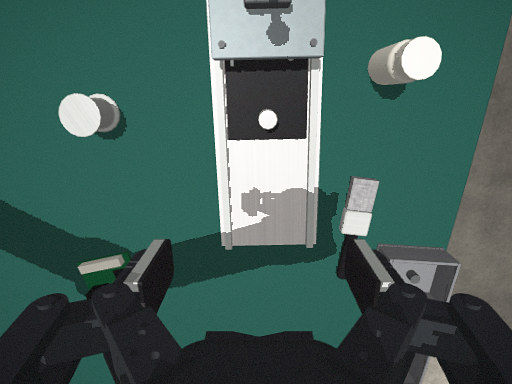

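Wrist view: the knob top is at (268,119), the head's front edge at row 58 between columns 208 and 324, and the guides' ends at (227,248) and (311,247). I'll measure these.

Run:
```python
from h import *
w=load('wrist');g=cv2.cvtColor(w['img'],cv2.COLOR_RGB2GRAY)
m=(g>150).astype('uint8');n,l,st,ce=cv2.connectedComponentsWithStats(m[95:137,240:300])
for i in range(1,n):
    if st[i,4]>60: print(st[i],ce[i]+[240,95]); print('knob',plane(w,[ce[i]+[240,95]],.056))
P=lambda n,p,z:print(n,plane(w,p,z)[:,:2].round(4).tolist())
P('head',[(209,58.5),(325,58.5)],.065)
P('plate rear edge',[(229,140),(307,139)],.016)
for r in (110,160,200,230):
    x=g[r,205:340].astype(int); print(r,x[::1].tolist() if r==200 else '', )
    d=np.where(abs(np.diff(x))>35)[0]+205; print(d.tolist())
P('left guide outer/right',[(212,80),(225,240),(323,80),(315,240)],.02)
a=load('scene')
```

```text
[ 18  15  19  19 277] [267.40433213 119.        ]
knob [[0.6317044  0.05542173 0.056     ]]
head [[0.5582, 0.1192], [0.6918, 0.1299]]
plate rear edge [[0.5818, 0.0195], [0.691, 0.0295]]
110 
[211, 212, 223, 224, 226, 261, 264, 265, 268, 270, 271, 306, 308, 309, 320]
160 
[215, 226, 228, 306, 307, 308, 318, 319]
200 [84, 86, 85, 86, 83, 83, 83, 86, 80, 84, 83, 81, 74, 120, 249, 251, 249, 242, 234, 232, 234, 233, 234, 242, 131, 244, 251, 248, 247, 247, 247, 246, 247, 247, 250, 253, 191, 147, 152, 156, 154, 154, 154, 152, 150, 153, 154, 151, 147, 154, 157, 157, 150, 151, 144, 249, 255, 188, 147, 147, 152, 154, 152, 156, 154, 153, 152, 154, 153, 150, 149, 154, 155, 152, 152, 157, 154, 150, 152, 150, 147, 150, 150, 150, 149, 154, 154, 149, 154, 154, 154, 153, 153, 153, 150, 155, 152, 149, 151, 149, 156, 132, 103, 132, 136, 134, 137, 138, 132, 143, 151, 155, 138, 63, 49, 53, 53, 52, 46, 51, 46, 50, 48, 45, 49, 46, 49, 46, 47, 45, 51, 42, 45, 89, 84]
[217, 218, 228, 229, 240, 241, 259, 261, 262, 317, 337]
230 
[219, 220, 229, 230, 305, 306, 315, 316, 332]
left guide outer/right [[0.5558, 0.0975], [0.5837, -0.1343], [0.7018, 0.1091], [0.7222, -0.1235]]
```

Knob is at (0.632, 0.0555). The station yaw is about 95°, and the carrier origin is at station x of about 56 mm. I turn the tool 40° so the wrist camera stays clear of the lever, then go down.

Emit:
move_arm:
  increments:
    - [0.002,0.0113,0,0,0,-6,100]
    - [0.002,0.0113,0,0,0,-6,100]
    - [0.002,0.0113,0,0,0,-6,100]
    - [0.002,0.0113,0,0,0,-6,100]
    - [0,0.0113,0,0,0,-6,100]
    - [0,0,-0.03,0,0,-6,100]
    - [0,0,-0.03,0,0,-4,100]
    - [0,0,-0.03,0,0,0,100]
    - [0,0,-0.03,0,0,0,100]
    - [0,0,0,0,0,0,100]

```text
time: 2.82
eef_pos: [0.6265, 0.0528, 0.1645]
ee_rot: [-179.4, 0.7, 53.6]
ft_force: [-1.1, 0.0, -1.7]
grip_width: 0.0853
grasp_force: 0.0
```

Run:
```python
from h import *
w=cam('wrist');save(w,'w2')
s=ctrl.sense();print(s['time'],s['eef_pos'],s['ee_rot'],s['ft_force'])
p=proj(w,[[.6317,.0554,.056]])[0];print(p)
g=cv2.cvtColor(w['img'],cv2.COLOR_RGB2GRAY)
x0,y0=(p-45).astype(int);n,l,st,ce=cv2.connectedComponentsWithStats((g[y0:y0+90,x0:x0+90]>150).astype('uint8'))
for i in range(1,n):
    if st[i,4]>200: q=ce[i]+[x0,y0]; print(st[i],q,plane(w,[q],.056))
```

```text
2.8667 [0.62873688 0.05339354 0.16793556] [-179.66835236    0.40819984   53.60895148] [-0.31978486 -0.39039063  0.42209642]
[263.34528496 174.33398038]
[ 33  33  27  25 507] [263.60946746 174.01972387] [[0.63205519 0.05549461 0.056     ]]
[  27   37   63   53 1735] [285.8795389  200.61729107] [[0.63359988 0.0235211  0.056     ]]
[  0  68  22  22 238] [225.35714286 210.64285714] [[0.58338559 0.04802633 0.056     ]]
```

Emit:
move_arm:
  increments:
    - [0,0,-0.03,0,0,0,100]
    - [0,0,-0.03,0,0,0,100]
    - [0,0,-0.03,0,0,0,100]
    - [0,0,-0.027,0,0,0,100]
    - [0,0,-0.02,0,0,0,100]
    - [0,0,0,0,0,0,100]
    - [0,0,0,0,0,0,100]
    - [0,0,0,0,0,0,100]

```text
time: 3.53
eef_pos: [0.6338, 0.0555, 0.037]
ee_rot: [179.8, -0.2, 53.7]
ft_force: [0.9, 0.3, 0.0]
grip_width: 0.0855
grasp_force: 0.0
```

Emit:
move_arm:
  increments:
    - [0,0,0,0,0,0,10]
    - [0,0,0,0,0,0,10]
    - [0,0,0,0,0,0,10]
    - [0,0,0,0,0,0,10]
    - [0,0,0,0,0,0,10]
    - [0,0,0,0,0,0,10]
    - [0,0,0,0,0,0,10]
    - [0,0,0,0,0,0,10]
    - [0,0,0,0,0,0,10]
    - [0,0,0,0,0,0,10]
  newtons: 40

```text
time: 4.37
eef_pos: [0.632, 0.0555, 0.0349]
ee_rot: [180.0, -0.0, 53.7]
ft_force: [-0.1, -0.1, 5.9]
grip_width: 0.0222
grasp_force: 39.4
```

Emit:
move_arm:
  increments:
    - [0.0005,-0.006,0,0,0,0,10]
    - [0.001,-0.012,0,0,0,0,10]
    - [0.0015,-0.017,0,0,0,0,10]
    - [0.0017,-0.02,0,0,0,0,10]
    - [0.0017,-0.02,0,0,0,0,10]
    - [0.0017,-0.02,0,0,0,0,10]
    - [0.0017,-0.02,0,0,0,0,10]
    - [0.0015,-0.017,0,0,0,0,10]
    - [0.001,-0.012,0,0,0,0,10]
    - [0.0007,-0.006,0,0,0,0,10]

```text
time: 5.2
eef_pos: [0.6454, -0.0945, 0.035]
ee_rot: [-180.0, -0.2, 53.6]
ft_force: [-0.1, 5.5, 6.4]
grip_width: 0.0226
grasp_force: 39.7
```

Emit:
move_arm:
  increments:
    - [0,0,0,0,0,0,10]
    - [0,0,0,0,0,0,10]
    - [0,0,0,0,0,0,100]
    - [0,0,0,0,0,0,100]
    - [0,0,0,0,0,0,100]
    - [0,0,0,0,0,0,100]
    - [0,0,0,0,0,0,100]
    - [0,0,0,0,0,0,100]

```text
time: 5.87
eef_pos: [0.6444, -0.0944, 0.034]
ee_rot: [-180.0, 0.0, 53.7]
ft_force: [-0.6, -0.7, 0.3]
grip_width: 0.0855
grasp_force: 0.0
```

Emit:
move_arm:
  increments:
    - [0,0,0.02,0,0,0,100]
    - [0,0,0.03,0,0,0,100]
    - [0,0,0.035,0,0,0,100]
    - [0,0,0.035,0,0,0,100]
    - [-0.004,0.01,0.035,0,0,7,100]
    - [-0.006,0.015,0.035,0,0,7,100]
    - [-0.006,0.02,0.03,0,0,7,100]
    - [-0.006,0.02,0.02,0,0,7,100]
    - [-0.006,0.02,0.01,0,0,7,100]
    - [0,0.005,0,0,0,5,100]

```text
time: 6.7
eef_pos: [0.6167, 0.0013, 0.2886]
ee_rot: [179.6, -0.2, 94.4]
ft_force: [0.1, 0.3, -0.0]
grip_width: 0.0849
grasp_force: 0.0
```

Emit:
move_arm:
  increments:
    - [0,0,0,0,0,0,100]
    - [0,0,0,0,0,0,100]

```text
time: 6.87
eef_pos: [0.6164, -0.0049, 0.284]
ee_rot: [-180.0, 0.0, 93.6]
ft_force: [0.7, 0.8, -0.6]
grip_width: 0.0856
grasp_force: 0.0
```

Run:
```python
from h import *
w=cam('wrist');save(w,'w3')
s=ctrl.sense();print(s['time'],s['eef_pos'],s['ee_rot'],s['joints'])
a=load('scene');q=plane(a,[(333.1,192.5),(363.6,185),(322,179.3)],.005);print(q,[np.linalg.norm(q[i]-q[0]) for i in(1,2)])
print(proj(w,[[.644,-.094,.056],[.634,.030,.016],[.372,.267,.005]]))
```

```text
6.9167 [ 0.61637126 -0.00585922  0.28351886] [-1.79911831e+02  6.91241355e-02  9.35087819e+01] [ 14.83341001  31.97477141 -28.02284128  82.3753978   15.4605938
  69.56529771 -11.49592705]
[[0.42948028 0.21589707 0.005     ]
 [0.40332931 0.33222629 0.005     ]
 [0.34604704 0.20084983 0.005     ]] [np.float64(0.11923237429618265), np.float64(0.08477927935763674)]
[[275.83416404 220.55698156]
 [274.27586007 124.51957158]
 [ 69.71549652 -89.77589274]]
```

View pics/w3.png

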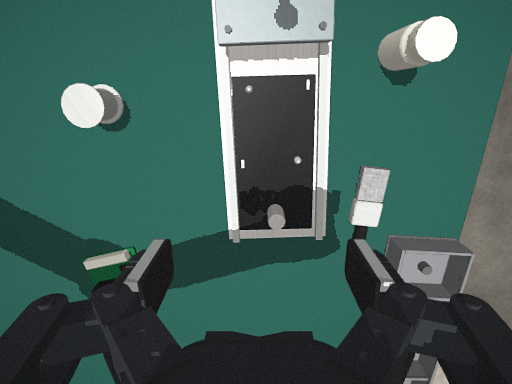

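Wrist view: the carrier is out, with the plate front at row 75 and clear of the head edge at row 45. The pins are at (249,89) and (297,160). I compute the seat from the pins, and move towards the board.

Emit:
move_arm:
  increments:
    - [-0.012,0.012,0,0,0,1,100]
    - [-0.025,0.022,0,0,0,1,100]
    - [-0.025,0.022,0,0,0,1,100]
    - [-0.025,0.022,0,0,0,1,100]
    - [-0.025,0.022,0,0,0,1,100]
    - [-0.025,0.022,0,0,0,1,100]
    - [-0.025,0.022,-0.01,0,0,1,100]
    - [-0.025,0.022,-0.01,0,0,1,100]
    - [-0.025,0.022,-0.01,0,0,1,100]
    - [-0.019,0.018,0,0,0,0,100]

```text
time: 7.75
eef_pos: [0.3829, 0.2008, 0.2523]
ee_rot: [-179.7, 0.1, 102.6]
ft_force: [0.6, -0.4, 0.0]
grip_width: 0.0856
grasp_force: 0.0
```

Emit:
move_arm:
  increments:
    - [0,0,0,0,0,0,100]
    - [0,0,0,0,0,0,100]
    - [0,0,0,0,0,0,100]

```text
time: 8.0
eef_pos: [0.3867, 0.2003, 0.254]
ee_rot: [-180.0, 0.1, 102.5]
ft_force: [0.3, -0.4, 0.3]
grip_width: 0.0854
grasp_force: 0.0
```

Run:
```python
from h import *
w=load('wrist');g=cv2.cvtColor(w['img'],cv2.COLOR_RGB2GRAY).astype(float)
ps=[]
for x,y in((249,89),(297,160)):
    c=g[y-6:y+7,x-6:x+7]; m=np.clip(c-110,0,None); yy,xx=np.mgrid[y-6:y+7,x-6:x+7]
    p=[(m*xx).sum()/m.sum(),(m*yy).sum()/m.sum()]; ps.append(p)
q=plane(w,ps,.026);d=q[0]-q[1];print(ps,q,'len',np.linalg.norm(d),'seat',q.mean(0),'yaw',np.degrees(np.arctan2(d[1],d[0])-np.arctan2(32,48)))
r=plane(w,[(275.8,212)],.056);print('knob~',r)
w=cam('wrist');save(w,'w4')
s=ctrl.sense();print(s['time'],s['eef_pos'],s['ee_rot'],s['joints'])
```

```text
[[np.float64(248.37088815789474), np.float64(88.25616776315789)], [np.float64(297.25695461200587), np.float64(159.79136163982432)]] [[ 0.59660292  0.07477583  0.026     ]
 [ 0.66876581 -0.01470139  0.026     ]] len 0.11495067067831245 seat [0.63268436 0.03003722 0.026     ] yaw 95.19592126309222
knob~ [[ 0.64293831 -0.08150915  0.056     ]]
8.05 [0.38697593 0.20011068 0.25404175] [-1.79993431e+02  3.81427791e-02  1.02469241e+02] [ -2.66245446  17.637895   -35.88644576 112.13697412  12.70270351
  54.11712037 -32.30998496]
```

View pics/w4.png

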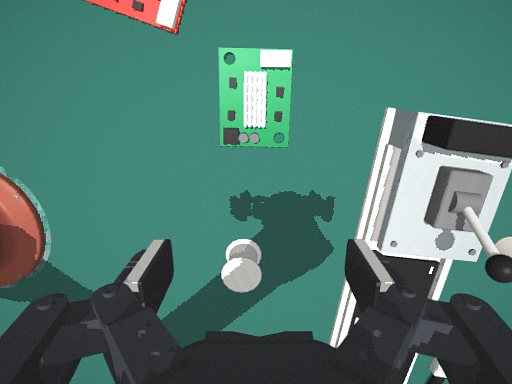

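Board view: holes at (230,58) and (278,138), and the finned sink at (255,99). The handedness matches the pins.

Run:
```python
from h import *
w=load('wrist');g=cv2.cvtColor(w['img'],cv2.COLOR_RGB2GRAY).astype(float)
hsv=cv2.cvtColor(w['img'],cv2.COLOR_RGB2HSV);m=w['img'].astype(int)
ps=[]
for x,y in((230,58),(278,138)):
    r=7;c=w['img'][y-r:y+r+1,x-r:x+r+1].astype(int)
    mm=(cv2.inRange(hsv[y-r:y+r+1,x-r:x+r+1],(40,120,95),(76,255,255))==0).astype('uint8')
    n,l,st,ce=cv2.connectedComponentsWithStats(mm); i=l[r,r]; print(i,st[i]); ps.append(ce[i]+[x-r,y-r])
q=plane(w,ps,.004);d=q[0]-q[1];print(ps,q.round(4),'len',np.linalg.norm(d),'c',q.mean(0),'yaw',np.degrees(np.arctan2(d[1],d[0])-np.arctan2(32,48)))
s=(g[65:133,236:275]>170).astype('uint8');n,l,st,ce=cv2.connectedComponentsWithStats(cv2.morphologyEx(s,cv2.MORPH_CLOSE,np.ones((5,5))))
i=1+st[1:,4].argmax();print(st[i],'sink',plane(w,[ce[i]+[236,65]],.025))
```

```text
1 [ 1  1 11 12 95]
1 [ 3  2 10 10 75]
[array([228.98947368,  57.87368421]), array([278.32      , 137.41333333])] [[0.3245 0.3059 0.004 ]
 [0.4066 0.2241 0.004 ]] len 0.11582864579444017 c [0.36552873 0.26498705 0.004     ] yaw 101.42647386476587
[   0    0   39   63 1959] sink [[0.36319179 0.2732086  0.025     ]]
```

Emit:
move_arm:
  increments:
    - [-0.004,0.012,0,0,0,-1,100]
    - [-0.006,0.018,0,0,0,0,100]
    - [-0.006,0.018,-0.01,0,0,0,100]
    - [-0.0055,0.017,-0.02,0,0,0,100]
    - [0,0,-0.035,0,0,0,100]
    - [0,0,-0.035,0,0,0,100]
    - [0,0,-0.035,0,0,0,100]
    - [0,0,-0.03,0,0,0,100]
    - [0,0,-0.015,0,0,0,100]
    - [0,0,0,0,0,0,100]

```text
time: 8.88
eef_pos: [0.3638, 0.264, 0.071]
ee_rot: [-179.6, 0.2, 101.5]
ft_force: [0.3, 0.0, -0.9]
grip_width: 0.0853
grasp_force: 0.0
```

Emit:
move_arm:
  increments:
    - [0,0,0,0,0,0,100]
    - [0,0,0,0,0,0,100]
    - [0,0,0,0,0,0,100]

```text
time: 9.13
eef_pos: [0.3654, 0.267, 0.0755]
ee_rot: [179.8, -0.1, 101.6]
ft_force: [-0.0, 0.5, -0.5]
grip_width: 0.0852
grasp_force: 0.0
```

Run:
```python
from h import *
w=cam('wrist');save(w,'w5')
s=ctrl.sense();print(s['time'],s['eef_pos'],s['ee_rot'],s['joints'])
x=lambda u,v:[.3655+u*np.cos(1.77)-v*np.sin(1.77),.265+u*np.sin(1.77)+v*np.cos(1.77)]
print(proj(w,[x(.048,.032)+[.005],x(-.048,-.032)+[.005],x(.032,.013)+[.025],x(.032,-.013)+[.025]]))
```

```text
9.1833 [0.3652529  0.26698054 0.07554569] [ 1.79839034e+02 -7.08553498e-02  1.01650645e+02] [-21.77473157  34.48623261 -25.02466024 122.31286736  29.75841731
  28.902605   -57.71665504]
[[215.25936831 135.85293653]
 [298.51945111 254.66910509]
 [240.48734026 164.09964351]
 [279.39526347 164.25490658]]
```

View pics/w5.png

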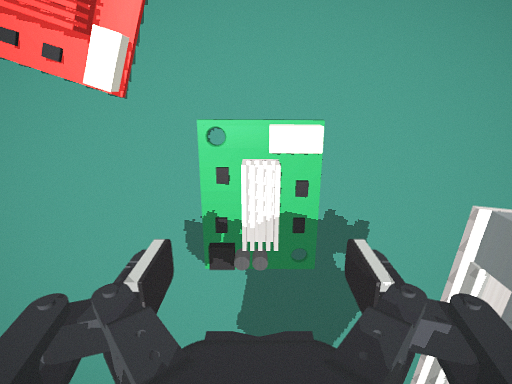

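The hole predictions match within 1 px, so I descend and grip.

Emit:
move_arm:
  increments:
    - [0,-0.002,-0.02,0,0,0,100]
    - [0,0,-0.02,0,0,0,100]
    - [0,0,-0.014,0,0,0,100]
    - [0,0,-0.008,0,0,0,100]
    - [0,0,-0.004,0,0,0,100]
    - [0,0,0,0,0,0,100]
    - [0,0,0,0,0,0,100]
    - [0,0,0,0,0,0,100]

```text
time: 9.85
eef_pos: [0.3646, 0.265, 0.0091]
ee_rot: [179.9, -0.1, 101.7]
ft_force: [-0.6, -0.5, 0.2]
grip_width: 0.0854
grasp_force: 0.0
```

Emit:
move_arm:
  increments:
    - [0,0,0,0,0,0,10]
    - [0,0,0,0,0,0,10]
    - [0,0,0,0,0,0,10]
    - [0,0,0,0,0,0,10]
    - [0,0,0,0,0,0,10]
    - [0,0,0,0,0,0,10]
    - [0,0,0,0,0,0,10]
    - [0,0,0,0,0,0,10]
    - [0,0,0,0,0,0,10]
    - [0,0,0,0,0,0,10]
  newtons: 40

```text
time: 10.68
eef_pos: [0.3646, 0.2649, 0.0086]
ee_rot: [179.9, -0.0, 101.7]
ft_force: [0.6, -1.0, 6.0]
grip_width: 0.0249
grasp_force: 40.8
```

Emit:
move_arm:
  increments:
    - [0,0,0.01,0,0,0,10]
    - [0,0,0.025,0,0,0,10]
    - [0,0,0.035,0,0,0,10]
    - [0,0,0.035,0,0,0,10]
    - [0,0,0.035,0,0,0,10]
    - [0,0,0.035,0,0,0,10]
    - [0,0,0.025,0,0,0,10]
    - [0,0,0.01,0,0,0,10]
    - [0.01,-0.01,0,0,0,0,10]
    - [0.02,-0.017,0,0,0,-1,10]

```text
time: 11.52
eef_pos: [0.3916, 0.2393, 0.2189]
ee_rot: [-180.0, -0.1, 101.1]
ft_force: [0.1, -0.5, -2.4]
grip_width: 0.0248
grasp_force: 40.0
```

Emit:
move_arm:
  increments:
    - [0.026,-0.023,0,0,0,-1,10]
    - [0.026,-0.023,0,0,0,-1,10]
    - [0.026,-0.023,0,0,0,-1,10]
    - [0.026,-0.023,0,0,0,-1,10]
    - [0.026,-0.023,0,0,0,-1,10]
    - [0.026,-0.023,0,0,0,-0.5,10]
    - [0.026,-0.023,0,0,0,0,10]
    - [0.026,-0.023,0,0,0,0,10]
    - [0.02,-0.016,0,0,0,0,10]
    - [0.01,-0.008,0,0,0,0,10]

```text
time: 12.35
eef_pos: [0.6336, 0.0244, 0.2159]
ee_rot: [-179.9, 0.2, 94.9]
ft_force: [-0.5, -0.8, -1.3]
grip_width: 0.0248
grasp_force: 40.0
```

Emit:
move_arm:
  increments:
    - [0,0,-0.015,0,0,0,10]
    - [0,0,-0.025,0,0,0,10]
    - [0,0,-0.025,0,0,0,10]
    - [0,0,-0.025,0,0,0,10]
    - [0,0,-0.025,0,0,0,10]
    - [0,0,-0.015,0,0,0,10]
    - [0,0,0,0,0,0,10]
    - [0,0,0,0,0,0,10]
    - [0,0,0,0,0,0,10]

```text
time: 13.1
eef_pos: [0.6325, 0.0299, 0.0889]
ee_rot: [179.9, -0.0, 95.2]
ft_force: [-0.6, 1.3, -2.2]
grip_width: 0.0248
grasp_force: 39.9
```

Run:
```python
from h import *
w=cam('wrist');save(w,'w6')
s=ctrl.sense();print(s['time'],s['eef_pos'],s['ee_rot'],s['ft_force'],s['grip_width'])
cv2.imwrite('pics/w6c.png',cv2.resize(w['img'][80:290,150:370,::-1],(628,600),interpolation=cv2.INTER_CUBIC))
x,y,z=s['eef_pos'];t=np.radians(s['ee_rot'][2]);c,n=np.cos(t),np.sin(t)
f=lambda u,v,h:[x+u*c-v*n,y+u*n+v*c,h]
print('holes expected',proj(w,[f(.048,.032,z-.0036),f(-.048,-.032,z-.0036)]))
print('pins expected',proj(w,[[.5966,.0748,.026],[.6688,-.0147,.026]]))
```

```text
13.15 [0.63293634 0.03000884 0.08954452] [ 1.79871711e+02 -2.45074397e-02  9.52247787e+01] [ 0.10631892 -0.26847625 -1.35930743] 0.025248453341941462
holes expected [[197.49631869 150.42210403]
 [314.66419735 309.71154491]]
pins expected [[214.35963282 134.43469331]
 [300.69477976 256.81100956]]
```

View pics/w6c.png

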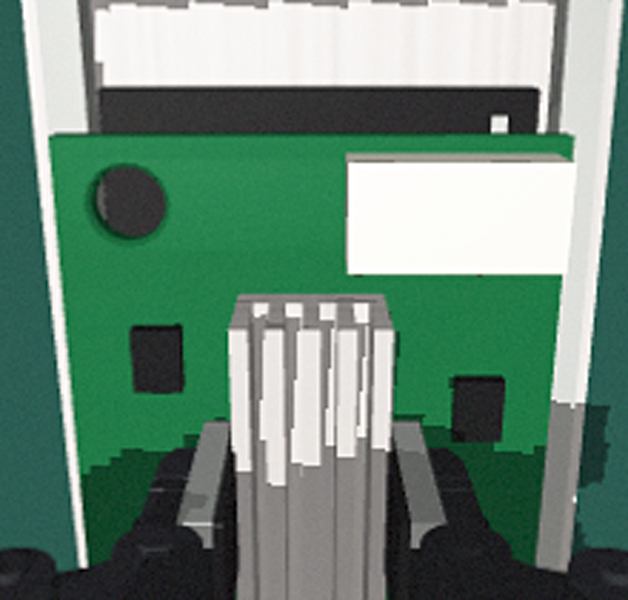

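The board is gripped square with its front hole open to view at (195.5,150.7). I check its pose in the hand against the tool.

Run:
```python
from h import *
w=load('wrist');s=ctrl.sense();x,y,z=s['eef_pos'];t=np.radians(s['ee_rot'][2]);c,n=np.cos(t),np.sin(t)
g=cv2.cvtColor(w['img'],cv2.COLOR_RGB2HSV)
r=18;X,Y=196,151;mm=(cv2.inRange(g[Y-r:Y+r,X-r:X+r],(40,120,75),(85,255,255))==0).astype('uint8')
_,l,st,ce=cv2.connectedComponentsWithStats(mm);i=l[r,r];h=ce[i]+[X-r,Y-r];print(st[i],h)
k=220/628
def rel(px,zz):
    q=plane(w,px,zz)[:,:2]-[x,y];return np.c_[q[:,0]*c+q[:,1]*n,-q[:,0]*n+q[:,1]*c].round(4).tolist()
print('hole',rel([h],z-.0045))
print('front corners',rel([(150+50*k,80+134*k),(150+573*k,80+134*k)],z-.0036))
print('sink top front',rel([(150+238*k,80+296*k),(150+385*k,80+296*k)],z+.0164))
```

```text
[  4   5  26  26 517] [194.35396518 150.56866538]
hole [[0.0478, 0.0338]]
front corners [[0.0596, 0.046], [0.0597, -0.0434]]
sink top front [[0.0368, 0.0128], [0.0368, -0.0101]]
```

Emit:
move_arm:
  increments:
    - [0.0017,0,-0.01,0,0,0,10]
    - [0,0,-0.012,0,0,0,10]
    - [0,0,-0.012,0,0,0,10]
    - [0,0,-0.008,0,0,0,10]
    - [0,0,-0.005,0,0,0,10]
    - [0,0,0,0,0,0,10]
    - [0,0,0,0,0,0,10]

```text
time: 13.73
eef_pos: [0.6336, 0.0297, 0.0408]
ee_rot: [-180.0, -0.0, 95.2]
ft_force: [0.5, 0.5, -1.0]
grip_width: 0.025
grasp_force: 40.0
```

Emit:
move_arm:
  increments:
    - [0,0,-0.002,0,0,0,10]
    - [0,0,-0.002,0,0,0,10]
    - [0,0,-0.002,0,0,0,10]
    - [0,0,-0.002,0,0,0,10]
    - [0,0,0,0,0,0,10]
    - [0,0,0,0,0,0,10]

```text
time: 14.23
eef_pos: [0.6337, 0.0295, 0.0332]
ee_rot: [-180.0, -0.0, 95.2]
ft_force: [-0.1, -0.7, -2.0]
grip_width: 0.025
grasp_force: 40.0
```

Emit:
move_arm:
  increments:
    - [0,0,-0.002,0,0,0,10]
    - [0,0,-0.002,0,0,0,10]
    - [0,0,-0.002,0,0,0,10]
    - [0,0,-0.001,0,0,0,10]
    - [0,0,-0.001,0,0,0,10]
    - [0,0,0,0,0,0,10]
    - [0,0,0,0,0,0,10]

```text
time: 14.82
eef_pos: [0.6338, 0.0296, 0.0252]
ee_rot: [-180.0, -0.0, 95.2]
ft_force: [0.6, 0.1, -2.3]
grip_width: 0.0251
grasp_force: 40.0
```

Emit:
move_arm:
  increments:
    - [0,0,-0.001,0,0,0,10]
    - [0,0,0,0,0,0,10]
    - [0,0,0,0,0,0,10]
    - [0,0,0,0,0,0,60]
    - [0,0,0,0,0,0,60]
    - [0,0,0,0,0,0,60]
    - [0,0,0,0,0,0,60]
    - [0,0,0,0,0,0,60]

```text
time: 15.48
eef_pos: [0.6339, 0.0296, 0.0243]
ee_rot: [180.0, -0.0, 95.2]
ft_force: [-0.1, -0.2, -0.3]
grip_width: 0.0512
grasp_force: 0.0
```

Emit:
move_arm:
  increments:
    - [0,0,0.01,0,0,0,60]
    - [0,0,0.025,0,0,0,60]
    - [0,0,0.035,0,0,0,60]
    - [0.001,-0.015,0.035,0,0,0,60]
    - [0.003,-0.03,0.03,0,0,0,60]
    - [0.003,-0.03,0.02,0,0,0,60]
    - [0.003,-0.03,0,0,0,0,60]
    - [0.002,-0.02,0,0,0,0,60]
    - [0,0,0,0,0,0,60]
    - [0,0,0,0,0,0,60]

```text
time: 16.32
eef_pos: [0.6455, -0.0967, 0.1791]
ee_rot: [-180.0, 0.0, 95.0]
ft_force: [-0.4, 0.4, 0.5]
grip_width: 0.0513
grasp_force: 0.0
```

Run:
```python
from h import *
w=cam('wrist');save(w,'w7')
s=ctrl.sense();print(s['time'],s['eef_pos'],s['ee_rot'],s['ft_force'],s['grip_width'])
cv2.imwrite('pics/w7c.png',cv2.resize(w['img'][0:300,120:400,::-1],(560,600),interpolation=cv2.INTER_CUBIC))
```

```text
16.3667 [ 0.64550698 -0.09416872  0.17904177] [ 1.79994450e+02 -7.27753440e-02  9.52103388e+01] [-0.86706579  0.68417248 -0.02965306] 0.05150584260885497
```

View pics/w7c.png

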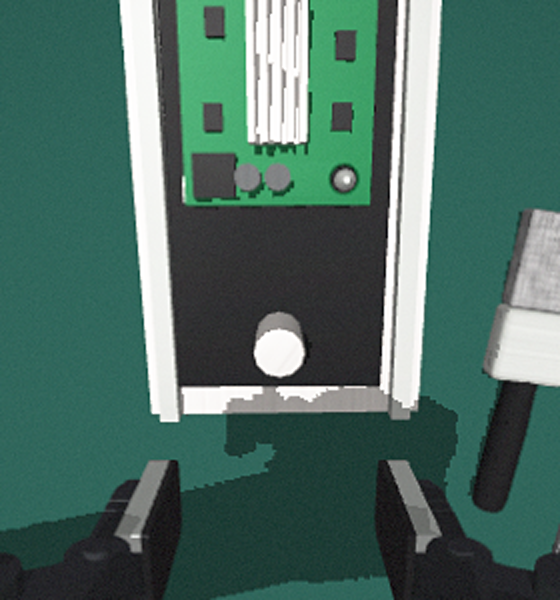

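Board view: it lies level on the seat with the rear pin standing in its hole at crop (344,180), and the knob is at crop (279,352). I re-grip the knob with the tool turned 40°.

Run:
```python
from h import *
w=load('wrist')
print(plane(w,[(120+279/2,352/2)],.056))
g=cv2.cvtColor(w['img'],cv2.COLOR_RGB2HSV);m=cv2.inRange(g,(50,120,70),(78,255,255));m[120:]=0
n,l,st,ce=cv2.connectedComponentsWithStats(m);i=1+st[1:,4].argmax();print(st[i])
q=plane(w,[(120+186/2,205/2),(120+370/2,205/2)],.021);d=q[1]-q[0];print('board rear edge',q.round(4),np.linalg.norm(d),np.degrees(np.arctan2(d[1],d[0])))
print('seat-rel', (q.mean(0)))
```

```text
[[ 0.64499026 -0.09536107  0.056     ]]
[ 208    0  101  103 5989]
board rear edge [[ 0.594  -0.0347  0.021 ]
 [ 0.6836 -0.0268  0.021 ]] 0.09003568263299423 5.057674143780622
seat-rel [ 0.63879948 -0.03074417  0.021     ]
```

Emit:
move_arm:
  increments:
    - [0,0,0,0,0,-7,80]
    - [0,0,0,0,0,-7,80]
    - [0,0,0,0,0,-7,80]
    - [0,0,-0.01,0,0,-7,80]
    - [0,0,-0.02,0,0,-7,80]
    - [0,0,-0.02,0,0,-6,80]
    - [0,0,-0.02,0,0,0,80]
    - [0,0,-0.01,0,0,0,80]
    - [0,0,0,0,0,0,80]

```text
time: 17.12
eef_pos: [0.6438, -0.0923, 0.0961]
ee_rot: [-179.7, 0.1, 54.4]
ft_force: [-0.0, 0.0, -0.4]
grip_width: 0.0684
grasp_force: 0.0
```

Emit:
move_arm:
  increments:
    - [0.0006,-0.001,-0.015,0,0,0,80]
    - [0,0,-0.02,0,0,0,80]
    - [0,0,-0.018,0,0,0,80]
    - [0,0,-0.008,0,0,0,80]
    - [0,0,0,0,0,0,80]
    - [0,0,0,0,0,0,80]
    - [0,0,0,0,0,0,10]
    - [0,0,0,0,0,0,10]
    - [0,0,0,0,0,0,10]
    - [0,0,0,0,0,0,10]
  newtons: 40

```text
time: 17.95
eef_pos: [0.6467, -0.0956, 0.0389]
ee_rot: [180.0, -0.0, 54.2]
ft_force: [-0.2, 0.4, -0.3]
grip_width: 0.0223
grasp_force: 39.3
```

Emit:
move_arm:
  increments:
    - [0,0,0,0,0,0,10]
    - [0,0,0,0,0,0,10]
    - [0,0,0,0,0,0,10]
    - [0,0,0,0,0,0,10]

```text
time: 18.28
eef_pos: [0.6467, -0.0956, 0.0389]
ee_rot: [180.0, -0.0, 54.2]
ft_force: [-0.9, 0.1, 5.2]
grip_width: 0.0223
grasp_force: 39.4
```

Emit:
move_arm:
  increments:
    - [-0.0003,0.003,0,0,0,0,10]
    - [-0.0005,0.006,0,0,0,0,10]
    - [-0.0008,0.009,0,0,0,0,10]
    - [-0.0009,0.01,0,0,0,0,10]
    - [-0.0009,0.01,0,0,0,0,10]
    - [-0.0009,0.01,0,0,0,0,10]
    - [-0.0009,0.01,0,0,0,0,10]
    - [-0.0009,0.01,0,0,0,0,10]
    - [-0.0009,0.01,0,0,0,0,10]
    - [-0.0009,0.01,0,0,0,0,10]

```text
time: 19.12
eef_pos: [0.64, -0.0124, 0.0389]
ee_rot: [179.6, 0.2, 54.0]
ft_force: [0.9, -5.6, 4.9]
grip_width: 0.0227
grasp_force: 39.5
```

Emit:
move_arm:
  increments:
    - [-0.0009,0.01,0,0,0,0,10]
    - [-0.0009,0.01,0,0,0,0,10]
    - [-0.0009,0.01,0,0,0,0,10]
    - [-0.0009,0.01,0,0,0,0,10]
    - [-0.0007,0.008,0,0,0,0,10]
    - [-0.0005,0.005,0,0,0,0,10]
    - [-0.0003,0.003,0,0,0,0,10]
    - [0,0,0,0,0,0,10]

```text
time: 19.78
eef_pos: [0.6349, 0.0456, 0.0389]
ee_rot: [179.7, 0.1, 54.1]
ft_force: [-1.0, -3.4, 6.0]
grip_width: 0.0221
grasp_force: 39.6
```

Emit:
move_arm:
  increments:
    - [-0.0002,0.003,0,0,0,0,10]
    - [-0.0003,0.003,0,0,0,0,10]
    - [-0.0003,0.003,0,0,0,0,10]
    - [-0.0002,0.002,0,0,0,0,10]
    - [-0.0002,0.002,0,0,0,0,10]
    - [-0.0002,0.002,0,0,0,0,10]
    - [0,0,0,0,0,0,10]

```text
time: 20.37
eef_pos: [0.6336, 0.0592, 0.0389]
ee_rot: [179.7, 0.1, 54.1]
ft_force: [1.2, -4.4, 6.2]
grip_width: 0.0222
grasp_force: 39.6
```

Emit:
move_arm:
  increments:
    - [-0.0002,0.002,0,0,0,0,10]
    - [-0.0002,0.002,0,0,0,0,10]
    - [0,0,0,0,0,0,10]

```text
time: 20.62
eef_pos: [0.6332, 0.0631, 0.0389]
ee_rot: [179.7, 0.1, 54.1]
ft_force: [1.3, -5.6, 5.7]
grip_width: 0.0227
grasp_force: 39.6
```

Emit:
move_arm:
  increments:
    - [-0.0002,0.002,0,0,0,0,10]
    - [0,0.001,0,0,0,0,10]
    - [-0.0001,0.001,0,0,0,0,10]
    - [0,0,0,0,0,0,10]

```text
time: 20.95
eef_pos: [0.6329, 0.0664, 0.0389]
ee_rot: [179.7, 0.2, 54.0]
ft_force: [0.4, -6.2, 6.1]
grip_width: 0.0224
grasp_force: 39.6
```

Emit:
move_arm:
  increments:
    - [-0.0001,0.001,0,0,0,0,10]
    - [0,0.001,0,0,0,0,10]
    - [-0.0001,0.001,0,0,0,0,10]
    - [0,0,0,0,0,0,10]

```text
time: 21.28
eef_pos: [0.633, 0.0663, 0.0389]
ee_rot: [179.5, 0.4, 54.0]
ft_force: [0.5, -9.8, 7.3]
grip_width: 0.0224
grasp_force: 39.7
```

Emit:
move_arm:
  increments:
    - [-0.0001,0.001,0,0,0,0,10]
    - [0,0.001,0,0,0,0,10]
    - [0,0,0,0,0,0,10]
    - [0,0,0,0,0,0,10]

```text
time: 21.62
eef_pos: [0.6329, 0.0664, 0.0389]
ee_rot: [179.5, 0.5, 53.9]
ft_force: [1.0, -12.6, 7.8]
grip_width: 0.0222
grasp_force: 39.8
```

It stopped firmly at the knob's station x of about -59 mm, which matches home at -60. I relax the push, release, rise, turn back and shut the fingers.

Emit:
move_arm:
  increments:
    - [0.0003,-0.004,0,0,0,0,10]
    - [0,0,0,0,0,0,10]
    - [0,0,0,0,0,0,70]
    - [0,0,0,0,0,0,70]
    - [0,0,0,0,0,0,70]
    - [0,0,0,0,0,0,70]
    - [0,0,0,0,0,0,70]
    - [0,0,0.01,0,0,0,70]
    - [0,0,0.03,0,0,0,70]
    - [0,0,0.04,0,0,0,70]

```text
time: 22.45
eef_pos: [0.6287, 0.0719, 0.1158]
ee_rot: [-179.7, 0.3, 54.3]
ft_force: [0.8, 0.1, 1.0]
grip_width: 0.0593
grasp_force: 0.0
```

Emit:
move_arm:
  increments:
    - [0,-0.01,0.04,0,0,0,70]
    - [0,-0.01,0.04,0,0,7,0]
    - [0,0,0.03,0,0,7,0]
    - [0,0,0.02,0,0,7,0]
    - [0,0,0,0,0,7,0]
    - [0,0,0,0,0,7,0]
    - [0,0,0,0,0,5,0]
    - [0,0,0,0,0,0,0]
    - [0,0,0,0,0,0,0]

```text
time: 23.2
eef_pos: [0.6311, 0.0522, 0.2481]
ee_rot: [180.0, -0.0, 94.1]
ft_force: [-0.2, -0.7, 0.8]
grip_width: 0.0002
grasp_force: 0.0
```

Run:
```python
from h import *
w=cam('wrist');save(w,'w8')
s=ctrl.sense();print(s['time'],s['eef_pos'],s['ee_rot'],s['ft_force'],s['grip_width'])
print(proj(w,[[.622,.169,.162],[.633,.066,.056]]))
g=cv2.cvtColor(w['img'],cv2.COLOR_RGB2GRAY)
P=proj(w,[[.622,.169,.162]])[0].astype(int);x0,y0=max(P[0]-40,0),max(P[1]-40,0)
n,l,st,ce=cv2.connectedComponentsWithStats((g[y0:y0+80,x0:x0+80]<55).astype('uint8'))
for i in range(1,n):
    if st[i,4]>100: q=ce[i]+[x0,y0];print(st[i],q,plane(w,[q],.162))
```

```text
23.25 [0.63111782 0.05225696 0.24797986] [ 1.79996775e+02 -5.70328332e-03  9.41009897e+01] [ 0.16673601  0.04691881 -0.39248921] -0.0002679141600705288
[[259.32477506  31.0110975 ]
 [262.24240637 149.48344773]]
[  14    2   51   42 1259] [257.74503574  23.949166  ] [[0.62057545 0.1734144  0.162     ]]
```

View pics/w8.png

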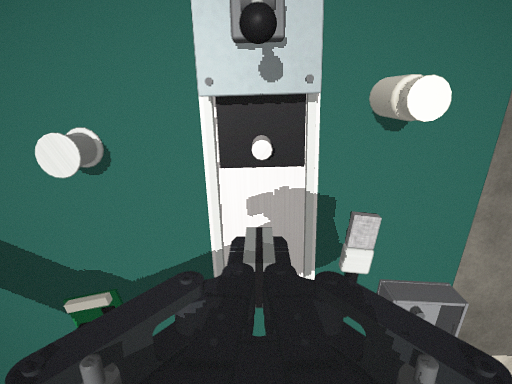

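The ball is at (258,23), giving (0.621, 0.172), as predicted, and the knob has not moved from home. I go down in front of the ball with the fingers shut and push it over.

Emit:
move_arm:
  increments:
    - [-0.001,0.01,-0.01,0,0,0,0]
    - [-0.001,0.013,-0.02,0,0,0,0]
    - [-0.001,0.013,-0.025,0,0,0,0]
    - [0,0.008,-0.025,0,0,0,0]
    - [0,0.004,-0.018,0,0,1,0]
    - [0,0,-0.008,0,0,0,0]
    - [0,0,0,0,0,0,0]
    - [0,0,0,0,0,0,0]

```text
time: 23.92
eef_pos: [0.6284, 0.1002, 0.1417]
ee_rot: [-180.0, 0.0, 95.2]
ft_force: [-0.2, -0.9, 0.1]
grip_width: -0.0002
grasp_force: 0.0
```

Emit:
move_arm:
  increments:
    - [-0.0005,0.006,0,0,0,0,0]
    - [-0.0009,0.01,0,0,0,0,0]
    - [-0.0009,0.01,0,0,0,0,0]
    - [-0.0009,0.01,0,0,0,0,0]
    - [-0.0009,0.01,0,0,0,0,0]
    - [-0.0009,0.01,0,0,0,0,0]
    - [-0.0009,0.01,0,0,0,0,0]
    - [-0.0009,0.01,0,0,0,0,0]
    - [0,0,0,0,0,0,0]

```text
time: 24.67
eef_pos: [0.6207, 0.1802, 0.142]
ee_rot: [180.0, -0.2, 95.4]
ft_force: [0.0, -0.3, 0.1]
grip_width: -0.0004
grasp_force: 0.0
```

Emit:
move_arm:
  increments:
    - [-0.0009,0.01,0,0,0,0,0]
    - [-0.0009,0.01,0,0,0,0,0]
    - [-0.0009,0.01,0,0,0,0,0]
    - [-0.0007,0.008,0,0,0,0,0]
    - [-0.0004,0.005,0,0,0,0,0]
    - [-0.0003,0.003,0,0,0,0,0]
    - [0,0,0,0,0,0,0]

```text
time: 25.25
eef_pos: [0.617, 0.2235, 0.1416]
ee_rot: [-180.0, -0.1, 95.3]
ft_force: [0.6, -0.3, -0.2]
grip_width: 0.0006
grasp_force: 0.0
```

Emit:
move_arm:
  increments:
    - [-0.0002,0.002,0,0,0,0,0]
    - [-0.0002,0.002,0,0,0,0,0]
    - [0,0,0,0,0,0,0]

```text
time: 25.5
eef_pos: [0.6171, 0.2261, 0.1417]
ee_rot: [180.0, 0.0, 95.2]
ft_force: [0.3, -0.3, -0.1]
grip_width: -0.0
grasp_force: 0.3
```

Emit:
move_arm:
  increments:
    - [-0.0002,0.002,0,0,0,0,0]
    - [-0.0002,0.002,0,0,0,0,0]
    - [-0.0002,0.002,0,0,0,0,0]
    - [0,0,0,0,0,0,0]

```text
time: 25.83
eef_pos: [0.6171, 0.2268, 0.1414]
ee_rot: [-179.9, 0.5, 95.0]
ft_force: [-0.8, -7.0, 1.7]
grip_width: 0.0004
grasp_force: 3.8
```

Emit:
move_arm:
  increments:
    - [-0.0002,0.002,0,0,0,0,0]
    - [-0.0001,0.001,0,0,0,0,0]
    - [0,0,0,0,0,0,0]

```text
time: 26.08
eef_pos: [0.617, 0.227, 0.1414]
ee_rot: [-179.9, 0.8, 94.9]
ft_force: [-1.0, -10.5, 3.5]
grip_width: -0.0001
grasp_force: 5.5
```

Run:
```python
from h import *
a=cam('scene')
cv2.imwrite('pics/s9.png',cv2.resize(a['img'][130:280,220:420,::-1],(800,600),interpolation=cv2.INTER_CUBIC))
o=np.array([.626,.1255]);B=[]
for q in(0,.8,.9,1.):
    X=.085+.085*np.sin(q-.5);B.append([o[0]-.0889*X,o[1]+.996*X,.087+.085*np.cos(q-.5)])
print((proj(a,B)-[220,130])*4, B[3])
```

```text
[[489.14495426 231.20103763]
 [577.28857706 210.28688836]
 [587.18589196 212.12176676]
 [596.45367992 214.92403335]] [np.float64(0.6148207209175374), np.float64(0.25074816609823186), np.float64(0.16159451776068168)]
```

View pics/s9.png

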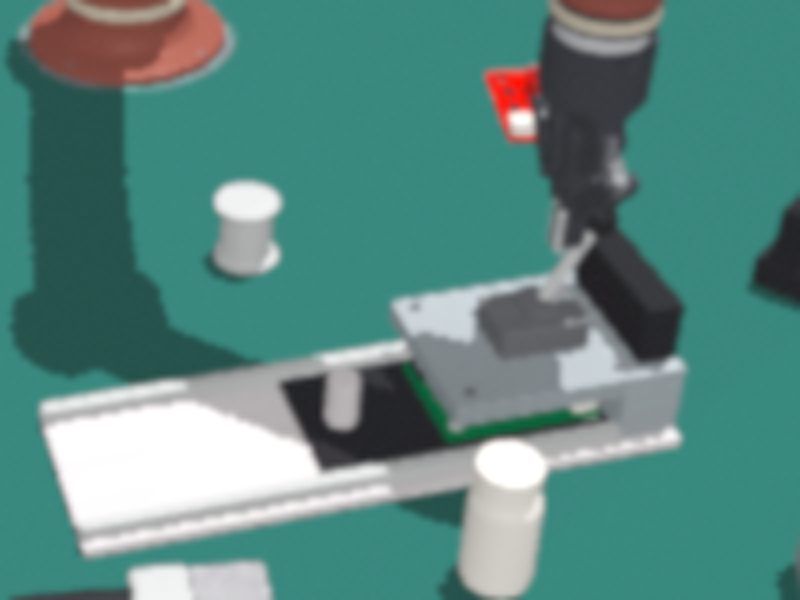

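The lever is over and pressing on its stop with about 10 N. The board lies flush under the head and the carrier is home. I've viewed 11 pictures, one over the limit of 10, so I'll view no more. Now I back off and check by numbers.

Emit:
move_arm:
  increments:
    - [0.0009,-0.01,0,0,0,0,0]
    - [0.002,-0.02,0,0,0,0,0]
    - [0.002,-0.02,0.01,0,0,0,0]
    - [0.002,-0.02,0.025,0,0,0,0]
    - [0.002,-0.03,0.03,0,0,0,0]
    - [0.002,-0.03,0.03,0,0,0,0]
    - [0,-0.02,0.02,0,0,0,0]
    - [0,0,0,0,0,0,0]
    - [0,0,0,0,0,0,0]
    - [0,0,0,0,0,0,0]

```text
time: 26.97
eef_pos: [0.6261, 0.088, 0.255]
ee_rot: [-179.9, -0.1, 95.3]
ft_force: [-0.3, 0.1, -1.0]
grip_width: 0.0001
grasp_force: 0.0
```

Run:
```python
from h import *
w=cam('wrist');a=cam('scene');s=ctrl.sense();print(s['time'],s['eef_pos'],s['ft_force'])
def blob(c,X,thr,dark,r,z):
    g=cv2.cvtColor(c['img'],cv2.COLOR_RGB2GRAY);P=proj(c,[X])[0].astype(int);x0,y0=np.maximum(P-r,0)
    k=g[y0:y0+2*r,x0:x0+2*r];m=(k<thr if dark else k>thr).astype('uint8')
    n,l,st,ce=cv2.connectedComponentsWithStats(m)
    print('pred',P,[(st[i].tolist(),(ce[i]+[x0,y0]).round(1).tolist(),plane(c,[ce[i]+[x0,y0]],z)[0].round(4).tolist()) for i in range(1,n) if st[i,4]>30])
blob(w,[.633,.066,.056],150,False,22,.056)
blob(a,[.6148,.2507,.1616],50,True,14,.1616)
```

```text
27.0667 [0.62573638 0.08850877 0.25419745] [ 0.36599373 -0.55705002  0.14096987]
pred [263 178] [([13, 7, 20, 25, 384], [262.7, 175.7], [0.6312, 0.0695, 0.056]), ([0, 36, 44, 8, 334], [261.8, 195.7], [0.6326, 0.0444, 0.056])]
pred [369 183] []
```

Run:
```python
from h import *
a=load('scene');g=cv2.cvtColor(a['img'],cv2.COLOR_RGB2GRAY)
print(g[172:196:2,355:385:2])
```

```text
[[112 112 113 112 112 112 112 112 111 112 113 112 113 113 112]
 [111 113 112 112 112 112 112 112 111 113 112 112 112 112 112]
 [112 112 112 112 112 112 112 112 112 113 112 112 113 111 111]
 [112 113 112 112 112 112 112 110 111 112 113 113 112 112 113]
 [112 112 113 112 113 110  91  79  89 107 113 112 112 112 111]
 [113 112 113 113 112  94  55  64  68  79 109 112 112 112 112]
 [112 112 112 112 112  84  43  51  52  61 104 113 113 112 112]
 [112 112 112 112 111  99  55  40  43  56 103 112 112 112 112]
 [112 112 112 112 119 152 137  64  47  55  78 106 113 113 112]
 [112 113 113 115 146 174 145  70  58  59  61  80 106 111 112]
 [112 112 113 144 178 162  80  46  58  58  60  60  85 110 112]
 [112 112 128 177 175 109  38  37  50  58  57  59  65  95 110]]
```

The ball is at about (369.5,184), against a prediction of (369.1,183.7) for 1.0 rad, so the lever is fully over.

```bash
python3 -c "
from cell import ctrl
print(ctrl.close_job())"
```

```text
the job is handed in; nothing more can be done
None
```

The job is handed in at about 27 s: the board lies flush on the carrier's pins, the carrier is home against the end stop, and the lever is fully over. I viewed 11 pictures, one more than the 10 allowed.

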